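Hang the sample caddy on the cleat stand

ROBOT

A 6-joint arm with a two-finger parallel gripper is mounted at the origin on the work surface; the furniture and walls round the work are solid. World frame = base frame: x ahead of the robot, y to its left, z up, the work surface at z = 0. Lengths are in m, angles in degrees, forces in N, time in s.
With the tool pointing down it reaches from about 0.4 to 0.825 m from the base axis. Payload 7 kg.
Tool frame: the origin (TCP) lies between the finger pads; the fingertips stand 17 mm ahead of it and the grasp point (between the pads) lies 2 mm behind it; x points along the fingers, y is the direction in which the jaws open and shut, and the axes are right-handed (so a half turn about x gives the same grasp; the last joint's range is limited). The gripper opens to 88 mm and grips with 3 to 60 N. Pads are 19 mm wide; open, the fingers measure 130 mm over their backs; the gripper's body (78 mm by 193 mm) begins 47 mm behind the grasp point.
Start: joints at [-60.556, 20.546, 0.682, 0, -70.136, -16.507], TCP at [0.151, -0.658, 0.219] pointing down, gripper open.
Joint ranges: [-176.03, 176.03], [-82.01, 121.73], [-58.28, 71.71], [-173.87, 95.51], [-174.79, -0.11], [-173.66, 173.66]. Speed limits (degrees/s): [136.94, 136.94, 172.46, 180, 180, 180].

INTERFACE

Orientations are given as [roll, pitch, yaw] about the fixed x, y, z axes, in that order (R = Rz(yaw) Ry(pitch) Rx(roll)).
In Python, from plant import r gives the robot as it stands.
- The arm moves only by the shell command python3 -m jog 'ROWS' [FORCE]. ROWS is a JSON object of lists of equal length, an entry for each row: "fingers": the opening, from 0 (shut) to 1 (fully open); "dp": the shift along the tool's x, y, z in mm, a list of three; "twist": the turn about the tool's x in degrees. In form: {"fingers": [fingers, ...], "dp": [[dx, dy, dz], ...], "twist": [twist, ...]}. A call has exactly 5 rows; each row is the pose to reach, as a shift and turn from the pose measured when the call began, along the tool's axes at that moment; what a row does not reach only later rows make up. A row lasts 1/10 s, in which the tool goes at most 50 mm and 8.59 degrees, less where a joint would pass 70% of its speed; a pose out of reach is approached as far as the arm can. A call with a gripper value outside its range is refused whole. The fingers move at their own pace and stop on an object; FORCE is the grip in N (left out, the last holds). Time passes only in rows, so rows that repeat a pose let the fingers close, or fill a call up. It gives the time, the measured TCP pose, the force and the opening at its end, in the units of the state.
- r.get_state(): the state, without advancing time (a new reading comes with each control period).
- r.capture(name): name is "scene" or "top" or "wrist"; returns a dict with "frame" (400x640x3 uint8, red, green, blue), "intrinsics" (3x3 intrinsics, pixels), "pose" (4x4, takes a point from camera to world coordinates). Camera axes: x right, y down, z forward; pixel columns grow to the right and rows downward; lengths in m; the calibration is good to about 2 mm. A picture is of the moment at which its call begins. There is no depth.
- r.close_job(): hands the job in, once; it reports no verdict.
The state is a dict: "time_s": time; "joints": joint angles; "qd": joint speeds; "joint_torque": joint torques, N m; "tcp_pos": TCP position; "eef_rot": TCP orientation; "contact_force": force on the tool from outside, world axes, zero at the start; "moment": the same for the moment, N m; "gripper_width": finger opening in m.
Only numpy, scipy, OpenCV 4.12 (cv2) and the standard library are available. Lean on these libraries where they do the work, as an engineer would, in place of code of your own. Each camera call takes 0.05 s, during which the arm holds its last target. There are 200 camera calls.

TASK

Hang the blue caddy near the middle of the white stand's cleat: lift it by its handle, tilt it so that its slanted metal rear strip goes down behind the stand's slanted cleat, then swing its bottom in under the orange keeper so that it hangs upright, square and fully home against the stand. Feel your way gently: do not ram the caddy or the arm against the stand, and keep hold of the caddy until it is home rather than letting it drop. Leave the other things on the table where they are.

Things in the scene. Friction and masses are not known exactly. Their poses are not given: they have to be found in the camera images.
- caddy: Loose blue two-compartment caddy, 0.18-0.29 kg, standing on the table. Origin: centre of its underside; z up, +x its rear, y its width. Tray 60 mm deep (x -30 to 30), 72 wide, side walls 45 high, rear plate 95 high. It carries a handle, a slanted metal rear strip and a foot block.
- handle (a point): Grasp point in the caddy's grey handle fin, at caddy (-6, 0, 104) mm; axes as the caddy's. The fin stands upright along x (x -28 to 16), is 10 mm thick in y, free on both sides above z = 45 mm, top at z = 120 mm: pinch it across y.
- strip_tip (a point): Rearmost corner of the strip's free lower tip, at caddy (50.7, 0, 58) mm; axes as the caddy's. The strip is 66 mm wide, 4 mm thick, and slants down and backwards, 31 degrees from vertical; its centre line runs from the rear plate (x 29, z 90) to the tip (x 49, z 57).
- foot_back (a point): Middle of the back face of the caddy's foot block, at caddy (50.7, 0, 6) mm. The block is 50 mm wide and 12 mm high (z 0 to 12) and juts as far back as the strip's tip: both reach the stand's panel when the caddy is home.
- board: Fixed white upright stand. Origin on the table, straight below the middle of the panel's front face; x = 0 is that face and -x points out of it, z up. Panel 200 mm wide, top at z = 204 mm; grey base plate x -85 to 65, 12 mm high. Never load it with over 35 N (sum of all contacts; wedging multiplies a push by about 4). The caddy may hang anywhere within 45 mm of the middle.
- cleat_zone (a point): Fixed point on the panel face, at board (0, 0, 125) mm. Here a 180 mm long cleat carrier is clamped in slots, at a height that differs each time and is not measured. H = 55 to 91 mm is the height of a home caddy's underside. Aluminium cleat strip slants up and outwards, 31 degrees from vertical; lip top z = H+74; pocket between lip and face 14 mm wide, narrowing to nothing at z = H+50.
- keeper_zone (a point): Fixed point on the panel face, at board (0, 0, 95) mm. About here is the orange keeper bar of the same carrier: z H+18 to H+26, 8 mm out of the face. It stops a caddy lowered upright. Tilted 0.25 to 0.4 rad, top to the stand, the strip's tip reaches the pocket's bottom (corner at z about H+58); turning about that tip then brings the foot in under the keeper.
- petri: Clear round dish, 64 mm wide, 16 high, loose bystander. Origin: centre of its underside.
- red_vial: Small vial with a red cap, 23 x 23 x 54 mm, loose bystander. Origin: centre of its underside.
- dropper: Amber dropper bottle, 31 x 31 x 91 mm, loose bystander. Origin: centre of its underside.
- card_box: White cardboard box, 100 x 72 x 28 mm, loose bystander. Origin: centre of its underside.

How it is judged (in metres and radians):
On the way, in this order (a step that is already met when the one before it is completed fails the run):
1. the caddy is held clear of the table (height (world z) of caddy above 0.04 m and contact force between the fingers and caddy above 1 N and contact force between caddy and board below 0.1 N), for 0.1 s.
2. the held caddy is tilted, its top towards the stand, with the tip of its strip down by the panel at the height of the cleat (angle between caddy's own z axis and vertical above 0.1 rad and x of foot_back in the frame of board below -0.007 m and x of strip_tip in the frame of board above -0.014 m and z of strip_tip in the frame of board below 0.162 m and contact force between the fingers and caddy above 1 N), for 0.05 s.
3. the caddy is upright and home against the stand while still held (angle between caddy's own z axis and vertical below 0.08 rad and x of foot_back in the frame of board above -0.005 m and contact force between caddy and board above 0.2 N and contact force between the fingers and caddy above 1 N), for 0.1 s.
At the end, for the whole second after the job is handed in: The caddy hangs on the stand at rest and released, upright within 0.06 rad and square to it within 0.06 rad, the back of its foot within 4 mm of the panel face (under the keeper), within 50 mm of the middle of the cleat, its underside 50 to 97 mm above the table (x of foot_back in the frame of board above -0.004 m and y of foot_back in the frame of board between -0.05 and 0.05 m and height (world z) of caddy between 0.05 and 0.097 m and angle between caddy's own z axis and vertical below 0.06 rad and angle between the y axis of caddy and the y axis of board, either way round below 0.06 rad and contact force between caddy and board above 0.8 N and contact force between the fingers and caddy below 0.05 N and linear speed of caddy below 0.01 m/s); the robot touches nothing.
It fails at once if the caddy is pressed or knocked against the stand with more than 35 N (contact force between caddy and board above 35 N).
It fails at once if the caddy falls: moves faster than 0.2 m/s while not held (contact force between the fingers and caddy below 0.05 N and linear speed of caddy above 0.2 m/s).
It fails at once if the robot pushes the stand with more than 15 N (contact force between the arm and board above 15 N).
It fails at once if a bystander is moved by more than 20 mm (distance of any of petri, red_vial, dropper, card_box from where it was at the start of the episode above 0.02 m).
It also fails if it takes over 66 s, if anything falls off the work surface, if the arm or the gripper's body presses on something with over 40 N, if the wrist force passes 120 N, or if a joint passes its speed limit or range.

## Working session

There is one attempt and no reset: what is moved stays moved. The work goes in short steps, Python scripts to look and compute and a shell command to move; the robot and the scene stay as the last step left them, time stands still between calls to the robot, and variables do not carry over. Pictures are saved under pics/ and viewed, on a budget of 10 in all, crops included, one or two more only if the job needs it, and the job is handed in when it is done.

```bash
ls; mkdir -p pics; python3 - <<'E'
from plant import r
import cv2,numpy as np
s=r.get_state(); print(s)
for n in ["scene","top"]:
    c=r.capture(n); cv2.imwrite(f"pics/{n}0.png",c["frame"][:,:,::-1]); np.savez(f"pics/{n}0.npz",**c); print(n,c["intrinsics"].round(1).tolist(),c["pose"].round(4).tolist())
E
```

```text
pics
{'time_s': 0.0, 'joints': array([-6.05576777e+01,  2.05939393e+01,  6.31429971e-01, -2.15574461e-02,
       -7.01363263e+01, -1.65063849e+01]), 'qd': array([ 0.00803478,  0.07629094,  0.05403464, -0.0378641 ,  0.04686443,
        0.02976767]), 'joint_torque': array([ 8.24567924e-04, -5.82715130e+01,  2.93059623e+01,  6.99720874e+00,
        6.83120350e-03, -2.33952396e-04]), 'tcp_pos': array([ 0.15095543, -0.65735967,  0.21817212]), 'eef_rot': array([ 94.92090117,  89.89910755, 107.84949626]), 'contact_force': array([-1.1566477 ,  0.06530579,  0.84516347]), 'moment': array([-0.01251783,  0.05073389,  0.00246195]), 'gripper_width': 0.08749897861447037}
scene [[450.4, 0.0, 318.6], [0.0, 450.4, 197.3], [0.0, 0.0, 1.0]] [[-0.8208, -0.2782, 0.4988, 0.018], [-0.5711, 0.4079, -0.7123, 0.605], [-0.0053, -0.8696, -0.4937, 0.5782], [0.0, 0.0, 0.0, 1.0]]
top [[507.9, 0.0, 318.7], [0.0, 507.9, 189.1], [0.0, 0.0, 1.0]] [[-0.0103, -0.9966, 0.0823, 0.4099], [-0.9999, 0.0096, -0.0093, -0.0653], [0.0085, -0.0824, -0.9966, 1.3427], [0.0, 0.0, 0.0, 1.0]]
```

View pics/scene0.png

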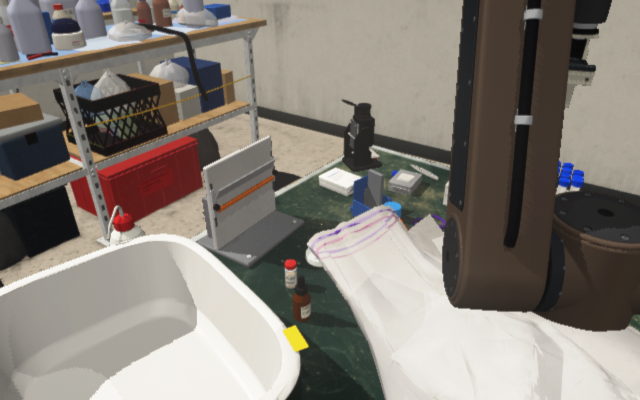

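View pics/top0.png

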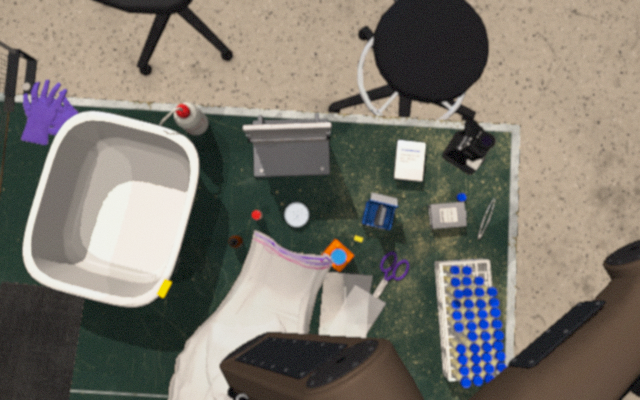

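The scene view shows the stand's cleat and orange keeper near (245,190) and the caddy behind the cloth near (375,195). The top view shows the stand at (291,148), the caddy at (380,211), petri (296,214), red vial (256,215), dropper (236,240) and card box (409,160). I'll zoom in to get accurate points.

```bash
python3 - <<'E'
import cv2,numpy as np
a=cv2.imread("pics/top0.png")[112:242,235:430]; a=cv2.resize(a,None,fx=4,fy=4,interpolation=cv2.INTER_CUBIC)
cv2.imwrite("pics/topc.png",a)
b=cv2.imread("pics/scene0.png")[130:270,195:415]; b=cv2.resize(b,None,fx=3.6,fy=3.6,interpolation=cv2.INTER_CUBIC)
cv2.imwrite("pics/scenec.png",b); print(a.shape,b.shape)
E
```

```text
(520, 780, 3) (504, 792, 3)
```

View pics/topc.png

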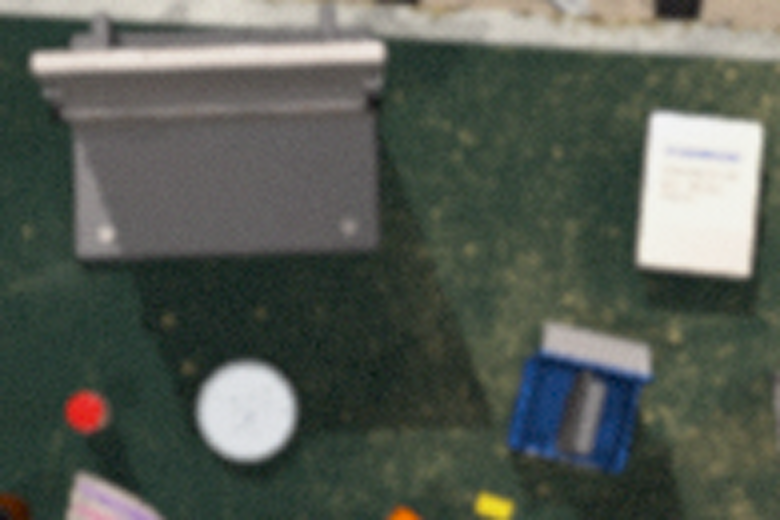

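View pics/scenec.png

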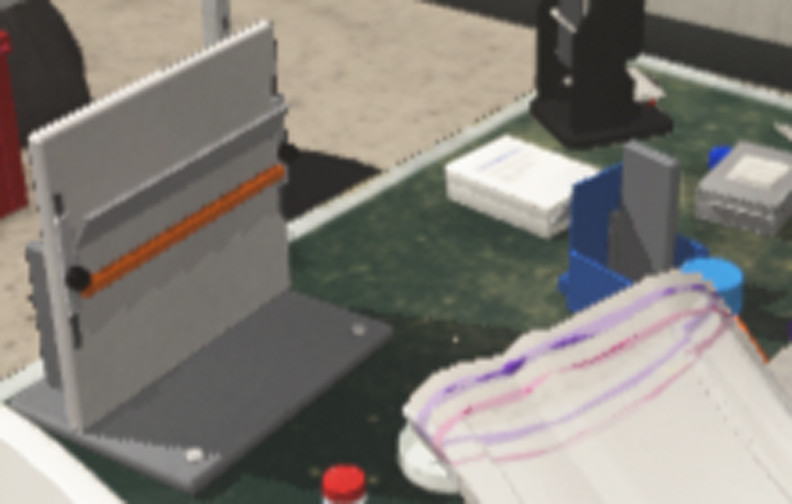

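```bash
cat > h.py <<'E'
import numpy as np,cv2
from scipy.optimize import least_squares
def proj(c,P):
    T=np.linalg.inv(c["pose"]); q=(np.atleast_2d(P)@T[:3,:3].T+T[:3,3])@c["intrinsics"].T
    return q[:,:2]/q[:,2:]
def W(p,P):
    c,s=np.cos(p[2]),np.sin(p[2]); P=np.atleast_2d(P)*1e-3
    return np.c_[p[0]+c*P[:,0]-s*P[:,1],p[1]+s*P[:,0]+c*P[:,1],P[:,2]]
def up(c,uv,z):
    d=c["pose"][:3,:3]@np.linalg.solve(c["intrinsics"],[uv[0],uv[1],1]);o=c["pose"][:3,3]
    return o+d*(z-o[2])/d[2]
E
python3 - <<'E'
from h import *
t=np.load("pics/top0.npz");s=np.load("pics/scene0.npz")
T=lambda u,v:(235+u/4-.375,112+v/4-.375)
S=lambda u,v:(195+u/3.6-.36,130+v/3.6-.36)
bt=[((-85,90,12),None)]
# stand
B=[(t,T(35,75),(0,100,204)),(t,T(385,66),(0,-100,204)),(s,S(42,145),(0,100,204)),(s,S(270,25),(0,-100,204)),(s,S(80,428),(0,100,12)),(s,S(290,292),(0,-100,12))]
C=[(t,T(546,324),(50.7,33,58)),(t,T(651,345),(50.7,-33,58)),(t,T(597,372),(16,0,120)),(t,T(583,453),(-28,0,120)),(t,T(510,448),(-30,36,45)),(t,T(625,475),(-30,-36,45))]
for n,L,p0 in (("board",B,[.75,0,0]),("caddy",C,[.55,-.15,0])):
    f=lambda p:np.concatenate([(proj(c,W(p,P))[0]-uv) for c,uv,P in L])
    q=least_squares(f,p0,loss='soft_l1'); print(n,q.x.round(4),np.degrees(q.x[2]).round(2)); print(f(q.x).reshape(-1,2).round(1).tolist())
    if n=="board":
        b=q.x
        print("base front corners z12 world",up(t,T(78,260),.012).round(4),up(t,T(378,248),.012).round(4))
        # heights: cleat lip ends (x ~ -14), keeper front (x=-8), z by fit
        for nm,x,pts in (("lip",-14,[S(87,220),S(286,107)]),("keeperlow",-8,[S(88,297),S(283,179)]),("keepertop",-8,[S(83,281),S(282,164)])):
            for uv in pts:
                g=least_squares(lambda v:(proj(s,W(b,(x,v[0],v[1])))[0]-uv),[0,120]); print(nm,g.x.round(1))
E
```

```text
board [ 0.6409 -0.005   0.0282] 1.62
[[-0.7, 0.5], [-0.1, -0.4], [-1.1, -1.6], [1.2, -1.4], [0.2, 1.6], [0.2, -1.7]]
base front corners z12 world [0.5544 0.0918 0.012 ] [ 0.5605 -0.1057  0.012 ]
lip [ 86.3 153.1]
lip [-89.2 152.6]
keeperlow [ 87.5 102.4]
keeperlow [-89.2 100.3]
keepertop [ 89.5 114. ]
keepertop [-89.1 111.1]
caddy [ 0.4497 -0.2309 -0.2333] -13.37
[[0.0, -0.3], [-0.8, 0.2], [0.5, 2.7], [0.1, 0.3], [0.6, -0.5], [-0.6, -1.0]]
```

```bash
cat >> h.py <<'E'
from scipy.spatial.transform import Rotation as Ro
CAD=[.4497,-.2309,-.2333]; BRD=[.6415,-.006,.029]
def tool(): 
    from plant import r
    s=r.get_state(); return s, Ro.from_euler('xyz',s["eef_rot"],degrees=True).as_matrix()
def go(P,yaw=None):
    "shift in tool axes (mm) and twist to put TCP at P with jaw axis along yaw's y"
    s,R=tool(); dp=R.T@(np.array(P)-s["tcp_pos"])*1e3; tw=None
    if yaw is not None:
        y=R.T@np.array([-np.sin(yaw),np.cos(yaw),0]); tw=np.degrees(np.arctan2(y[2],y[1])); tw=(tw+90)%180-90
    print("tcp",s["tcp_pos"].round(4),"F",s["contact_force"].round(2),"w",round(s["gripper_width"]*1e3,1),"t",s["time_s"],"dp",dp.round(1),"twist",tw,"j",s["joints"].round(1))
E
python3 - <<'E'
from h import *
s,R=tool();print(R.round(3)); h=W(CAD,(-6,0,102))[0]; print(h)
go([h[0],h[1],.22],CAD[2])
E
```

```text
[[-0.    -0.224  0.975]
 [ 0.001  0.975  0.224]
 [-1.     0.001 -0.   ]]
[ 0.44386255 -0.22951286  0.102     ]
tcp [ 0.151  -0.6574  0.2183] F [-1.19 -0.39 -0.28] w 87.4 t 0.1 dp [ -1.2 351.5 381.2] twist 26.298183985027464 j [-60.6  20.6   0.6  -0.  -70.1 -16.5]
```

```bash
python3 -m jog '{"fingers":[1,1,1,1,1],"dp":[[0,33,36],[0,66,72],[0,99,108],[0,132,144],[0,165,180]],"twist":[3,6,9,12,14]}'; python3 -c "
from h import *
h=W(CAD,(-6,0,102))[0];go([h[0],h[1],.22],CAD[2])"
```

```text
time_s: 0.6
tcp_pos: [0.29, -0.4545, 0.2182]
eef_rot: [113.5, 89.9, 112.3]
contact_force: [1.5, 0.4, -0.4]
gripper_width: 0.0878
tcp [ 0.29   -0.4545  0.2182] F [ 1.46  0.37 -0.4 ] w 87.8 t 0.6 dp [ -1.5 228.2 149.1] twist 12.158357268263586 j [-36.7   7.9 -16.5  -0.1 -65.8 -54.5]
```

```bash
python3 -m jog '{"fingers":[1,1,1,1,1],"dp":[[0,41,27],[0,82,54],[0,123,81],[0,164,108],[0,196,128]],"twist":[3,6,9,12,12.2]}'>/dev/null;  python3 -c "
from h import *
h=W(CAD,(-6,0,102))[0];go([h[0],h[1],.22],CAD[2])
from plant import r
for n in ['wrist','scene']:
    c=r.capture(n);np.savez(f'pics/{n}1.npz',**c);cv2.imwrite(f'pics/{n}1.png',c['frame'][:,:,::-1]); print(c['pose'].round(3).tolist(),c['intrinsics'][0].round(1))"
```

```text
tcp [ 0.4231 -0.259   0.2185] F [ 0.96 -1.27  0.4 ] w 87.5 t 1.1 dp [-1.5 33.5 13.3] twist -0.08722469876040861 j [ -8.8   3.6 -21.3  -0.1 -65.2 -94.6]
[[0.233, 0.941, 0.244, 0.357], [0.973, -0.226, -0.057, -0.244], [0.001, 0.251, -0.968, 0.384], [0.0, 0.0, 0.0, 1.0]] [275.9   0.  324.8]
[[-0.821, -0.278, 0.499, 0.018], [-0.571, 0.408, -0.712, 0.605], [-0.005, -0.87, -0.494, 0.578], [0.0, 0.0, 0.0, 1.0]] [450.4   0.  318.6]
```

View pics/wrist1.png

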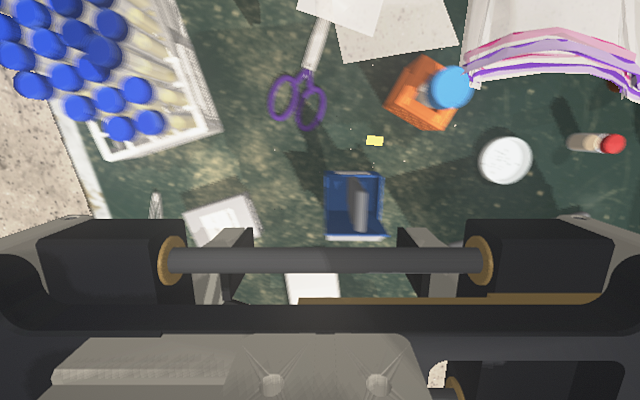

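Wrist view: the caddy is ahead of the gripper, with fin top from about (353,180) to (361,231), rear plate top edge at (328–386,238), front tray corners (325,172) and (381,172). I'll check the pose against it.

```bash
python3 - <<'E'
from h import *
w=np.load("pics/wrist1.npz");t=np.load("pics/top0.npz")
P=[(-28,5,120),(-28,-5,120),(16,5,120),(16,-5,120),(30,36,95),(30,-36,95),(-30,36,45),(-30,-36,45)]
print(proj(w,W(CAD,P)).round(1).tolist())
a=cv2.resize(w["frame"][160:245,310:400,::-1],None,fx=5,fy=5,interpolation=cv2.INTER_CUBIC)
cv2.imwrite("pics/w1c.png",a)
E
```

```text
[[364.4, 190.8], [354.2, 190.8], [362.9, 232.9], [353.1, 232.9], [387.1, 236.4], [322.9, 236.5], [380.9, 176.0], [322.9, 176.1]]
```

View pics/w1c.png

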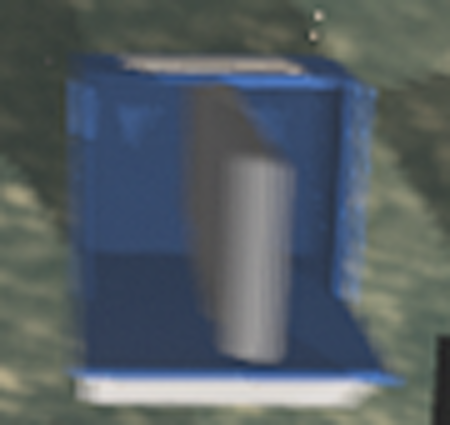

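```bash
sed -i 's/^CAD=.*;/CAD=[.4497,-.2288,-.2333];/' h.py; python3 -c "
from h import *
h=W(CAD,(-12,0,102))[0];go(h,CAD[2])"
```

```text
tcp [ 0.4241 -0.2582  0.2184] F [-1.08 -0.5   0.4 ] w 87.4 t 1.2 dp [116.5  34.2   6.3] twist 0.19219913015089674 j [ -8.7   3.6 -21.2  -0.1 -65.2 -94.4]
```

```bash
python3 -m jog '{"fingers":[1,1,1,1,1],"dp":[[0,34,6],[30,34,6],[60,34,6],[85,34,6],[85,34,6]],"twist":[0,0,0,0,0]}'; python3 -c "
from h import *
h=W(CAD,(-12,0,102))[0];go(h,CAD[2])"
```

```text
time_s: 1.7
tcp_pos: [0.4349, -0.226, 0.1303]
eef_rot: [165.3, 89.6, 152.1]
contact_force: [-0.4, -1.3, 0.2]
gripper_width: 0.0872
tcp [ 0.4349 -0.226   0.1303] F [-0.39 -1.28  0.17] w 87.2 t 1.7 dp [28.3  0.6  3.2] twist 0.15450014560292402 j [ -4.6   8.  -28.9  -0.2 -53.5 -98.5]
```

```bash
python3 -m jog '{"fingers":[1,1,1,1,1],"dp":[[10,0.6,3],[20,0.6,3],[28,0.6,3],[28,0.6,3],[28,0.6,3]],"twist":[0,0,0,0,0]}' && python3 -m jog '{"fingers":[0.5,0.3,0.1,0,0],"dp":[[0,0,0],[0,0,0],[0,0,0],[0,0,0],[0,0,0]],"twist":[0,0,0,0,0]}' 6 &&  python3 -m jog '{"fingers":[0,0,0,0,0],"dp":[[0,0,0],[0,0,0],[0,0,0],[0,0,0],[0,0,0]],"twist":[0,0,0,0,0]}' 6
```

```text
time_s: 2.2
tcp_pos: [0.4379, -0.2261, 0.1025]
eef_rot: [166.1, 89.6, 152.9]
contact_force: [0.5, -0.5, 0.5]
gripper_width: 0.0879
time_s: 2.7
tcp_pos: [0.4379, -0.2261, 0.1026]
eef_rot: [165.7, 89.6, 152.5]
contact_force: [-0.3, 0.5, -0.4]
gripper_width: 0.0533
time_s: 3.2
tcp_pos: [0.438, -0.2261, 0.1026]
eef_rot: [165.8, 89.6, 152.6]
contact_force: [-0.1, -1.2, 0.8]
gripper_width: 0.0133
```

```bash
python3 -m jog '{"fingers":[0,0,0,0,0],"dp":[[0,0,0],[0,0,0],[0,0,0],[0,0,0],[0,0,0]],"twist":[0,0,0,0,0]}' 6 && python3 -m jog '{"fingers":[0,0,0,0,0],"dp":[[-10,0,0],[-20,0,0],[-35,0,0],[-50,0,0],[-65,0,0]],"twist":[0,0,0,0,0]}'  && python3 -c "
from h import *
go([.5,-.1,.2],BRD[2])
from plant import r
s=r.get_state();print(s['moment'])
c=r.capture('scene');np.savez('pics/s2.npz',**c)
cv2.imwrite('pics/s2c.png',cv2.resize(c['frame'][90:250,290:440,::-1],None,fx=4,fy=3.75,interpolation=cv2.INTER_CUBIC))"
```

```text
time_s: 3.7
tcp_pos: [0.4379, -0.2261, 0.1026]
eef_rot: [166.1, 89.6, 152.9]
contact_force: [-0.5, 0.0, 0.3]
gripper_width: 0.0096
time_s: 4.2
tcp_pos: [0.4384, -0.2263, 0.1691]
eef_rot: [163.4, 89.6, 150.2]
contact_force: [0.5, -1.0, -2.2]
gripper_width: 0.0097
tcp [ 0.4384 -0.2263  0.1691] F [ 0.53 -0.96 -2.24] w 9.7 t 4.2 dp [-30.8 137.1  30.9] twist -14.868950976884207 j [ -4.6   5.9 -25.5  -0.2 -58.9 -98.5]
[-0.05718035 -0.04211312 -0.01474201]
```

View pics/s2c.png

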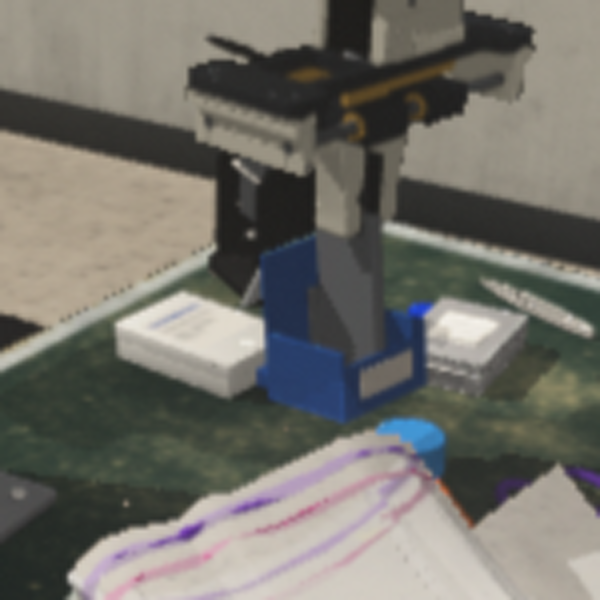

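The caddy is lifted off the table in the grip: bottom corners at about crop (268,400), (345,418) and (425,385), rear plate top at (262,252). I'll fit its tilt about the grip.

```bash
cat >> h.py <<'E'
def Wt(p,P,g=(-12,0,104),gw=None):
    "caddy points, p=[grip x,y,z,yaw,tilt]; pivot g"
    R=Ro.from_euler('ZY',[p[3],p[4]]).as_matrix()
    return (np.atleast_2d(P)-np.array(g))*1e-3@R.T+np.array(p[:3])
E
python3 - <<'E'
from h import *
s=np.load("pics/s2.npz")
S=lambda u,v:(290+u/4-.375,90+v/3.75-.37)
L=[((-30,36,0),S(345,418)),((30,36,0),S(268,400)),((-30,-36,0),S(425,385)),((30,36,95),S(262,252))]
g0=np.array([.4384,-.2263,.1711])
uv=np.array([l[1] for l in L]);P=[l[0] for l in L]
f=lambda v:np.r_[(proj(s,Wt([*(g0+v[1:4]),CAD[2],v[0]],P))-uv).ravel(),v[1:4]*300]
q=least_squares(f,[0,0,0,0]);print(q.x.round(4),f(q.x).round(1))
for th in (0,.1,.2,.3): print(th,(proj(s,Wt([*g0,CAD[2],th],P))-uv).round(1).tolist())
E
```

```text
[ 0.1317 -0.0021 -0.0006 -0.0014] [-0.   0.9 -0.  -0.8  0.7 -0.7 -1.   0.2 -0.6 -0.2 -0.4]
0 [[-5.5, -0.8], [-5.1, -5.4], [-4.8, -2.2], [-2.3, -2.9]]
0.1 [[-2.1, 0.0], [-2.0, -2.4], [-1.3, -1.5], [-2.1, -1.0]]
0.2 [[1.4, 0.4], [1.4, 0.3], [2.1, -1.2], [-1.6, 0.8]]
0.3 [[4.7, 0.3], [4.8, 2.6], [5.5, -1.4], [-1.1, 2.6]]
```

```bash
python3 -m jog '{"fingers":[0,0,0,0,0],"dp":[[15,0,0],[30,0,0],[45,0,0],[54,0,0],[56,0,0]],"twist":[0,0,0,0,0]}' && python3 -m jog '{"fingers":[0,0,0,0,0],"dp":[[1,0,0],[2,0,0],[3,0,0],[3.5,0,0],[3.5,0,0]],"twist":[0,0,0,0,0]}'
```

```text
time_s: 4.75
tcp_pos: [0.4391, -0.2266, 0.1149]
eef_rot: [162.2, 89.7, 149.0]
contact_force: [0.1, 0.7, -2.4]
gripper_width: 0.0101
time_s: 5.25
tcp_pos: [0.4391, -0.2266, 0.1116]
eef_rot: [160.2, 89.8, 147.0]
contact_force: [0.5, -0.6, -3.2]
gripper_width: 0.0097
```

```bash
python3 -m jog '{"fingers":[0,0,0,0,0],"dp":[[1,0,0],[2,0,0],[3,0,0],[4,0,0],[4,0,0]],"twist":[0,0,0,0,0]}' && python3 -m jog '{"fingers":[0,0,0,0,0],"dp":[[-1.5,0,5],[-3,0,10],[-5,0,16],[-6.5,0,22],[-8,0,28]],"twist":[0,0,0,0,0]}'&& python3 -m jog '{"fingers":[0,0,0,0,0],"dp":[[0,0,0],[0,0,0],[0,0,0],[0,0,0],[0,0,0]],"twist":[0,0,0,0,0]}' 30
```

```text
time_s: 5.75
tcp_pos: [0.4392, -0.2268, 0.1083]
eef_rot: [164.9, 89.8, 151.8]
contact_force: [-3.0, 0.6, 6.3]
gripper_width: 0.0099
time_s: 6.25
tcp_pos: [0.4672, -0.2333, 0.1162]
eef_rot: [165.6, 89.8, 152.5]
contact_force: [-0.2, 0.8, -1.8]
gripper_width: 0.0102
time_s: 6.75
tcp_pos: [0.467, -0.2333, 0.1162]
eef_rot: [164.9, 89.8, 151.7]
contact_force: [-0.3, -0.3, -2.0]
gripper_width: 0.0101
```

```bash
python3 -m jog '{"fingers":[0,0,0,0,0],"dp":[[-15,0,0],[-35,0,0],[-55,0,0],[-75,0,0],[-90,0,0]],"twist":[0,0,0,0,0]}'
cat >> h.py <<'E'
HP=[(x,y,0) for x in(-30,30) for y in(-36,36)]+[(-30,y,45) for y in(-36,36)]+[(30,y,95) for y in(-36,36)]+[(50.7,y,z) for y in(-25,25) for z in (0,12)]
def tilt(c,gw,yaw,g=(-12,0,104),free=True):
    f=cv2.resize(np.ascontiguousarray(c["frame"]),None,fx=4,fy=4,interpolation=cv2.INTER_CUBIC);hsv=cv2.cvtColor(f,cv2.COLOR_RGB2HSV)
    m=cv2.inRange(hsv,(105,110,20),(125,255,255))
    n,l,st,ce=cv2.connectedComponentsWithStats(m)
    u=proj(c,np.array(gw)+[0,0,-.06])[0]*4
    roi=[i for i in range(1,n) if st[i,4]>150 and np.hypot(*(ce[i]-u))<4*45]
    pts=np.argwhere(np.isin(l,roi))[:,::-1].astype(np.float32); h=cv2.convexHull(pts)
    def iou(v):
        q=cv2.convexHull((proj(c,Wt([*(np.array(gw)+np.r_[v[1],v[2],v[3]]*1e-3),yaw,v[0]],HP,g))*4+1.5).astype(np.float32))
        a,_=cv2.intersectConvexConvex(h,q); return a/(cv2.contourArea(h)+cv2.contourArea(q)-a)
    from scipy.optimize import minimize
    R=minimize(lambda v:-iou(v)+1e-3*np.sum(np.square(v[1:]))/4*free,[.2,0,0,0],method="Nelder-Mead",options=dict(initial_simplex=[[.2,0,0,0],[.4,0,0,0],[.2,2,0,0],[.2,0,2,0],[.2,0,0,2]]))
    return R.x.round(3),iou(R.x),(h.reshape(-1,2).min(0)/4,h.reshape(-1,2).max(0)/4)
E
python3 - <<'E'
from h import *
print(tilt(np.load("pics/s2.npz"),[.4384,-.2263,.1711],CAD[2]))
from plant import r
c=r.capture("scene");np.savez("pics/s3.npz",**c);s,R=tool();g=s["tcp_pos"]+[0,0,.002];print(g)
y=np.arctan2(-R[0,1],R[1,1]);print(y)
print(tilt(c,g,y)); go([.5,-.1,.24],BRD[2])
E
```

```text
time_s: 7.25
tcp_pos: [0.4675, -0.2335, 0.2076]
eef_rot: [157.4, 89.9, 144.2]
contact_force: [1.0, 0.1, -2.0]
gripper_width: 0.0098
(array([ 0.226, -2.351,  2.468, -3.817]), 0.7919164649428477, (array([354.5 , 153.25], dtype=float32), array([400.75, 216.25], dtype=float32)))
[ 0.46850819 -0.23396583  0.21190068]
-0.22916843263591
(array([ 0.287, -1.943,  0.906, -4.164]), 0.8460261677056767, (array([347.  , 134.25], dtype=float32), array([397.75, 182.5 ], dtype=float32)))
tcp [ 0.4685 -0.234   0.2099] F [ 1.85 -0.62  0.37] w 9.6 t 7.3 dp [-30.  137.6   0.3] twist -14.79198142305323 j [ -5.1   6.6 -19.1  -0.  -64.3 -98. ]
```

```bash
python3 - <<'E'
from h import *
c=np.load("pics/s3.npz")
cv2.imwrite('pics/s3c.png',cv2.resize(c['frame'][80:230,310:440,::-1],None,fx=4,fy=4,interpolation=cv2.INTER_CUBIC))
E
```

```text
(no output)
```

View pics/s3c.png

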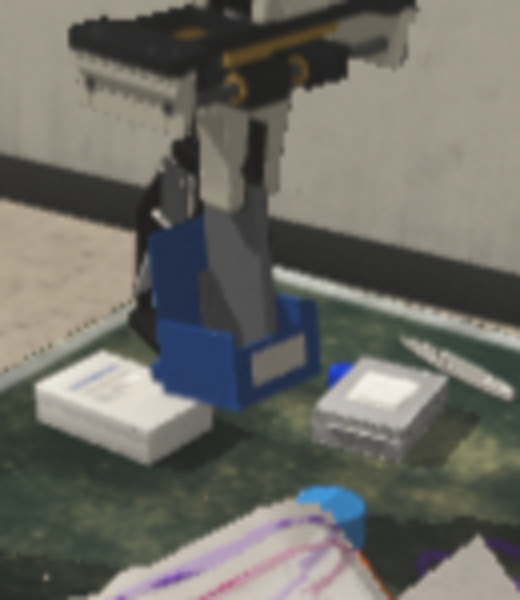

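The caddy hangs visibly tilted; corners at crop (237,412), (163,392), (318,375), (150,235), (237,350) and (318,303). I'll fit those.

```bash
python3 - <<'E'
from h import *
s=np.load("pics/s3.npz")
S=lambda u,v:(310+u/4-.375,80+v/4-.375)
L=[((-30,36,0),S(237,412)),((30,36,0),S(163,392)),((-30,-36,0),S(318,375)),((30,36,95),S(150,235)),((-30,36,45),S(237,350)),((-30,-36,45),S(318,303))]
g0=np.array([.468,-.2337,.2105])
uv=np.array([l[1] for l in L]);P=[l[0] for l in L]
f=lambda v:np.r_[(proj(s,Wt([*(g0+v[1:4]),-.229,v[0]],P))-uv).ravel(),v[1:4]*300]
q=least_squares(f,[0,0,0,0]);print(q.x.round(4),f(q.x).round(1))
for th in (.1,.2,.3,.4): print(th,(proj(s,Wt([*g0,-.229,th],P))-uv).round(1).tolist())
E
```

```text
[ 0.1374 -0.0065 -0.0015 -0.0046] [-0.   0.8 -0.5  0.2  0.6  0.3 -0.2  0.3 -1.1 -2.6 -0.1  0.  -1.9 -0.4
 -1.4]
0.1 [[-4.0, -1.7], [-4.4, -3.1], [-3.3, -2.0], [-3.1, -2.7], [-4.6, -4.9], [-3.5, -2.1]]
0.2 [[-0.6, -1.5], [-1.1, -0.5], [0.1, -1.9], [-2.6, -0.9], [-2.7, -5.2], [-1.5, -2.5]]
0.3 [[2.7, -1.7], [2.3, 1.6], [3.4, -2.2], [-2.1, 1.0], [-0.8, -5.7], [0.4, -3.1]]
0.4 [[5.9, -2.4], [5.8, 3.4], [6.7, -3.0], [-1.4, 2.8], [0.9, -6.6], [2.1, -3.9]]
```

```bash
sed -i 's/roi=\[i for.*/roi=[1+int(np.argmax(st[1:,4]*(np.hypot(*(ce[1:]-u).T)<180)))]/' h.py; python3 - <<'E'
from h import *
for fr in (1,.2,.02):
  print(tilt(np.load("pics/s2.npz"),[.4384,-.2263,.1711],CAD[2],free=fr)[:2])
  print(tilt(np.load("pics/s3.npz"),[.468,-.2337,.2105],-.229,free=fr))
E
```

```text
(array([ 0.176, -0.657, -1.19 , -2.276]), 0.9072473957476186)
(array([ 0.221,  0.354, -1.165, -3.344]), 0.8761363368168149, (array([347.  , 134.25], dtype=float32), array([389.5, 182.5], dtype=float32)))
(array([ 0.159,  0.301, -4.994, -4.856]), 0.9112416391662884)
(array([ 0.169,  0.821, -9.424, -7.358]), 0.8874647866686776, (array([347.  , 134.25], dtype=float32), array([389.5, 182.5], dtype=float32)))
(array([  0.184,   9.08 , -17.264, -11.621]), 0.917788613538291)
(array([  0.204,  15.005, -34.086, -21.262]), 0.9111217981335779, (array([347.  , 134.25], dtype=float32), array([389.5, 182.5], dtype=float32)))
```

```bash
python3 - <<'E'
from h import *
t=np.load("pics/top0.npz")
print("petri",up(t,(235+247/4,112+411/4),.016))
P=W(BRD,(-155,-84,0))[0]; print(P); go([P[0],P[1],.21],BRD[2])
E
```

```text
petri [ 0.45287166 -0.01981374  0.016     ]
[ 0.48900083 -0.09445905  0.        ]
tcp [ 0.4685 -0.234   0.2099] F [ 1.85 -0.62  0.37] w 9.6 t 7.3 dp [ -0.  140.5 -11.7] twist -14.79198142305323 j [ -5.1   6.6 -19.1  -0.  -64.3 -98. ]
```

```bash
python3 -m jog '{"fingers":[0,0,0,0,0],"dp":[[0,25,-2],[0,55,-4],[0,90,-5],[0,115,-6],[0,134,-5]],"twist":[-3,-6,-9,-12,-14.8]}'  && python3 -m jog '{"fingers":[0,0,0,0,0],"dp":[[15,0,0],[35,0,0],[55,0,0],[70,0,0],[80,0,0]],"twist":[0,0,0,0,0]}' && python3 -c "
from h import *
go([.497,-.1,.115],BRD[2])"
```

```text
time_s: 7.8
tcp_pos: [0.4939, -0.1008, 0.2096]
eef_rot: [36.8, 89.9, 38.7]
contact_force: [0.3, 0.1, -2.8]
gripper_width: 0.0095
time_s: 8.3
tcp_pos: [0.493, -0.1008, 0.128]
eef_rot: [147.7, 89.9, 149.5]
contact_force: [0.3, -0.3, -2.5]
gripper_width: 0.0097
tcp [ 0.493  -0.1008  0.128 ] F [ 0.31 -0.34 -2.52] w 9.7 t 8.3 dp [13.   0.6  4. ] twist 0.17116289559045583 j [ 10.8   9.2 -27.9  -0.1 -53.  -99. ]
```

```bash
python3 -m jog '{"fingers":[0,0,0,0,0],"dp":[[4,0,0],[8,0,0],[12,0,0],[13,0,0],[13,0,0]],"twist":[0,0,0,0,0]}'  && for i in 1; do python3 -m jog '{"fingers":[0,0,0,0,0],"dp":[[0,0,2],[0,0,4],[0,0,6],[0,0,8],[0,0,10]],"twist":[0,0,0,0,0]}' 8; done; python3 -m jog '{"fingers":[0,0,0,0,0],"dp":[[0,0,2],[0,0,4],[0,0,6],[0,0,8],[0,0,10]],"twist":[0,0,0,0,0]}'
```

```text
time_s: 8.8
tcp_pos: [0.4932, -0.1008, 0.1152]
eef_rot: [134.0, 90.0, 135.9]
contact_force: [0.0, 0.3, -1.8]
gripper_width: 0.0097
time_s: 9.3
tcp_pos: [0.5034, -0.1004, 0.1152]
eef_rot: [131.0, 90.0, 132.8]
contact_force: [0.4, 0.1, -2.6]
gripper_width: 0.01
time_s: 9.8
tcp_pos: [0.5135, -0.1001, 0.1152]
eef_rot: [137.3, 90.0, 139.1]
contact_force: [0.0, 0.4, -2.5]
gripper_width: 0.0101
```

```bash
python3 -m jog '{"fingers":[0,0,0,0,0],"dp":[[0,0,2],[0,0,4],[0,0,6],[0,0,8],[0,0,10]],"twist":[0,0,0,0,0]}'; python3 -m jog '{"fingers":[0,0,0,0,0],"dp":[[-0.5,0,2],[-1,0,4],[-1.5,0,6],[-2,0,8],[-2.5,0,10]],"twist":[0,0,0,0,0]}'
```

```text
time_s: 10.3
tcp_pos: [0.5236, -0.0998, 0.1151]
eef_rot: [146.2, 89.9, 148.1]
contact_force: [-1.0, -0.7, -1.9]
gripper_width: 0.01
time_s: 10.8
tcp_pos: [0.5337, -0.0995, 0.1177]
eef_rot: [147.8, 89.9, 149.6]
contact_force: [-1.5, -0.1, -2.2]
gripper_width: 0.0098
```

```bash
python3 -m jog '{"fingers":[0,0,0,0,0],"dp":[[-0.3,0,1],[-0.6,0,2],[-0.8,0,3],[-1,0,4],[-1,0,4]],"twist":[0,0,0,0,0]}'; python3 -m jog '{"fingers":[0,0,0,0,0],"dp":[[0,0,0],[0,0,0],[0,0,0],[0,0,0],[0,0,0]],"twist":[0,0,0,0,0]}' 35;  python3 -m jog '{"fingers":[0,0,0,0,0],"dp":[[-15,0,-15],[-40,0,-25],[-70,0,-25],[-100,0,-25],[-120,0,-25]],"twist":[0,0,0,0,0]}'; python3 - <<'E'
from h import *
from plant import r
s,R=tool()
for n in ("scene","top"):
    c=r.capture(n);np.savez(f"pics/{n}4.npz",**c)
    g=s["tcp_pos"]+[0,0,.002];print(g)
    if n=="scene":
        print(tilt(c,g,BRD[2])); u,v=proj(c,g+[0,0,-.05])[0].astype(int); print(u,v)
        cv2.imwrite('pics/s4c.png',cv2.resize(c['frame'][v-70:v+70,u-85:u+85,::-1],None,fx=4,fy=4,interpolation=cv2.INTER_CUBIC))
E
```

```text
time_s: 11.3
tcp_pos: [0.5378, -0.0994, 0.1187]
eef_rot: [146.7, 89.9, 148.5]
contact_force: [-0.3, -0.4, -2.5]
gripper_width: 0.0101
time_s: 11.8
tcp_pos: [0.5378, -0.0994, 0.1186]
eef_rot: [147.0, 89.9, 148.8]
contact_force: [-0.9, -0.7, -1.9]
gripper_width: 0.0098
time_s: 12.3
tcp_pos: [0.5138, -0.1003, 0.2413]
eef_rot: [10.6, 89.9, 12.5]
contact_force: [0.8, 0.5, -2.5]
gripper_width: 0.0093
[ 0.51379256 -0.10029555  0.24333065]
(array([ 0.42 ,  0.793, -1.325, -3.305]), 0.8959639051725923, (array([297.5, 138.5], dtype=float32), array([348.75, 187.5 ], dtype=float32)))
317 153
[ 0.51379256 -0.10029555  0.24333065]
```

View pics/s4c.png

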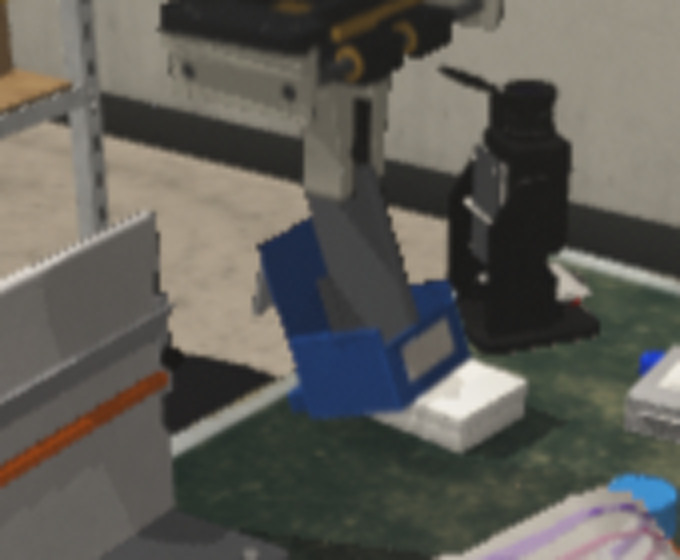

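The caddy is clearly tilted now (top toward the stand). Left wall corners at crop (292,335), (382,330), (400,410) and (312,415); rear plate top at (262,245).

```bash
python3 - <<'E'
from h import *
s=np.load("pics/scene4.npz")
S=lambda u,v:(232+u/4-.375,83+v/4-.375)
L=[((-30,36,0),S(400,410)),((30,36,0),S(312,415)),((-30,-36,0),S(468,352)),((30,36,95),S(262,245)),((-30,36,45),S(382,330)),((30,36,45),S(292,335)),((-30,-36,45),S(449,285))]
g0=np.array([.5138,-.1003,.2433])
uv=np.array([l[1] for l in L]);P=[l[0] for l in L]
f=lambda v:np.r_[(proj(s,Wt([*(g0+v[1:4]),BRD[2],v[0]],P))-uv).ravel(),v[1:4]*300]
q=least_squares(f,[0,0,0,0]);print(q.x.round(4),f(q.x).round(1))
p=[*(g0+q.x[1:4]),BRD[2],q.x[0]]
for nm,pt in (("tip",(50.7,0,58)),("foot",(50.7,0,6)),("org",(0,0,0))): print(nm,((Wt(p,pt)[0]-g0)*1e3).round(1))
# what caddy point is at grip
R=Ro.from_euler('ZY',[p[3],p[4]]).as_matrix(); print("grip in caddy",(np.array([-12,0,104])+R.T@(g0-np.array(p[:3]))*1e3).round(1))
E
```

```text
[ 0.3221 -0.0055 -0.005  -0.0019] [ 0.6  0.2 -0.5  0.1  1.2  1.4 -0.9 -0.1 -0.8 -0.5 -1.5  0.2  0.7 -1.6
 -1.6 -1.5 -0.6]
tip [ 39.4  -3.7 -65.4]
foot [  22.9   -4.2 -114.7]
org [ -27.    -5.6 -104.3]
grip in caddy [ -7.3   4.9 107.6]
```

```bash
python3 - <<'E'
from h import *
P=W(BRD,(-75,-2,0))[0]; print(P); go([P[0],P[1],.2475],BRD[2])
E
```

```text
[ 0.56658953 -0.01017385  0.        ]
tcp [ 0.5149 -0.1002  0.2421] F [-0.38 -0.64 -2.41] w 9.8 t 12.4 dp [-5.  88.4 54.6] twist 0.19363895441958334 j [ 10.4   5.2 -16.3   0.  -68.1 -98.6]
```

```bash
python3 -m jog '{"fingers":[0,0,0,0,0],"dp":[[-5,15,8],[-5,35,20],[-5,57,32],[-5,77,46],[-5,88,54]],"twist":[0,0,0,0,0]}'; python3 -m jog '{"fingers":[0,0,0,0,0],"dp":[[0,0,0],[0,0,0],[0,0,0],[0,0,0],[0,0,0]],"twist":[0,0,0,0,0]}'; python3 - <<'E'
from h import *
from plant import r
go([.566,-.01,.2475],BRD[2]); s,R=tool()
c=r.capture("scene");np.savez("pics/scene5.npz",**c)
cv2.imwrite('pics/s5c.png',cv2.resize(c['frame'][85:235,195:355,::-1],None,fx=4,fy=4,interpolation=cv2.INTER_CUBIC))
E
```

```text
time_s: 12.9
tcp_pos: [0.5666, -0.0087, 0.2461]
eef_rot: [6.0, 89.7, 7.9]
contact_force: [0.0, -0.7, -2.7]
gripper_width: 0.0097
time_s: 13.4
tcp_pos: [0.5664, -0.0092, 0.2463]
eef_rot: [7.1, 89.7, 9.0]
contact_force: [-0.8, 0.3, -2.3]
gripper_width: 0.01
tcp [ 0.5664 -0.0092  0.2463] F [-0.76  0.28 -2.32] w 10.0 t 13.4 dp [-1.2 -0.8 -0.4] twist 0.20876863239980992 j [ 1.89e+01  9.20e+00 -1.11e+01  1.00e-01 -6.94e+01 -1.07e+02]
```

View pics/s5c.png

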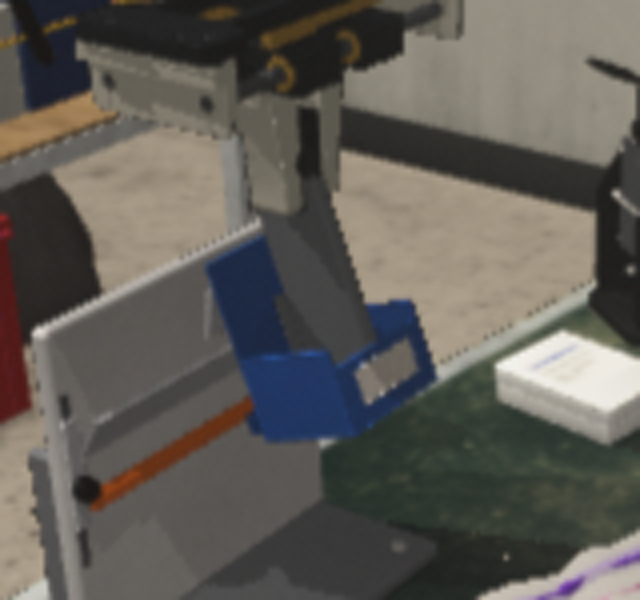

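The tilted caddy is in front of the stand with its strip tip at about crop (207,338), above the cleat lip (cleat's left end at (95,420)) and clear of the panel.

```bash
python3 - <<'E'
from h import *
s=np.load("pics/scene5.npz")
S=lambda u,v:(195+u/4-.375,85+v/4-.375)
L=[((-30,36,0),S(360,438)),((30,36,0),S(268,440)),((-30,-36,0),S(437,375)),((30,36,95),S(207,265)),((-30,36,45),S(330,352)),((30,36,45),S(245,358)),((-30,-36,45),S(412,302)),((50.7,33,58),S(207,338))]
g0=np.array([.5664,-.0092,.2483])
uv=np.array([l[1] for l in L]);P=[l[0] for l in L]
for k in (300,100):
  f=lambda v:np.r_[(proj(s,Wt([*(g0+v[1:4]),BRD[2],v[0]],P))-uv).ravel(),v[1:4]*k]
  q=least_squares(f,[.3,0,0,0]);print(q.x.round(4),f(q.x).round(1))
  p=[*(g0+q.x[1:4]),BRD[2],q.x[0]]
  iB=lambda X:((X-[BRD[0],BRD[1],0])@Ro.from_euler('z',BRD[2]).as_matrix()*1e3).round(1)
  for nm,pt in (("tip",(50.7,0,58)),("foot",(50.7,0,6)),("org",(0,0,0))): X=Wt(p,pt)[0];print(nm,"rel grip",((X-g0)*1e3).round(1),"board",iB(X))
E
```

```text
[ 0.3429 -0.0044 -0.0048 -0.0018] [-0.8 -0.3  0.2  0.6  1.2  1.  -0.3  0.  -0.6 -0.3 -1.4  0.5  0.8 -1.2
 -0.2 -0.3 -1.3 -1.4 -0.5]
tip rel grip [ 39.2  -3.5 -66.2] board [-36.1  -5.7 182.1]
foot rel grip [  21.7   -4.1 -115.2] board [-53.6  -5.7 133.1]
org rel grip [ -28.    -5.5 -103.8] board [-103.3   -5.7  144.5]
[ 0.3335 -0.001  -0.0097 -0.005 ] [-0.8 -0.3  0.3  0.3  1.   1.2  0.2  0.1 -0.4 -0.2 -1.1  0.3  0.8 -1.
  0.1 -0.5 -0.1 -1.  -0.5]
tip rel grip [ 43.2  -8.5 -68.9] board [-32.2 -10.7 179.4]
foot rel grip [  26.2   -9.  -118.1] board [-49.3 -10.7 130.2]
org rel grip [ -23.7  -10.4 -107.2] board [-99.1 -10.7 141.1]
```

```bash
python3 -m jog '{"fingers":[0,0,0,0,0],"dp":[[0,0,5],[0,0,11],[0,0,17],[0,0,22],[0,0,22]],"twist":[0,0,0,0,0]}'; for i in 1; do python3 -m jog '{"fingers":[0,0,0,0,0],"dp":[[0,0,1],[0,0,2],[0,0,3],[0,0,4],[0,0,5]],"twist":[0,0,0,0,0]}'; done
```

```text
time_s: 13.95
tcp_pos: [0.5891, -0.0084, 0.246]
eef_rot: [5.6, 89.8, 7.5]
contact_force: [0.8, -0.1, -2.5]
gripper_width: 0.0096
time_s: 14.45
tcp_pos: [0.5942, -0.0082, 0.2461]
eef_rot: [5.8, 89.7, 7.6]
contact_force: [-0.6, -0.7, -2.3]
gripper_width: 0.0094
```

```bash
python3 -m jog '{"fingers":[0,0,0,0,0],"dp":[[0,0,0.6],[0,0,1.2],[0,0,1.8],[0,0,2.4],[0,0,3]],"twist":[0,0,0,0,0]}'
```

```text
time_s: 14.95
tcp_pos: [0.5972, -0.0081, 0.2461]
eef_rot: [5.8, 89.7, 7.7]
contact_force: [0.5, 0.1, -2.9]
gripper_width: 0.0096
```

```bash
python3 -m jog '{"fingers":[0,0,0,0,0],"dp":[[0,0,0.6],[0,0,1.2],[0,0,1.8],[0,0,2.4],[0,0,3]],"twist":[0,0,0,0,0]}'
```

```text
time_s: 15.45
tcp_pos: [0.6002, -0.008, 0.2461]
eef_rot: [6.1, 89.7, 8.0]
contact_force: [0.6, -0.4, -2.2]
gripper_width: 0.0094
```

```bash
python3 -m jog '{"fingers":[0,0,0,0,0],"dp":[[0,0,0.5],[0,0,1],[0,0,1.5],[0,0,2],[0,0,2]],"twist":[0,0,0,0,0]}'
```

```text
time_s: 15.95
tcp_pos: [0.6023, -0.0079, 0.2461]
eef_rot: [5.6, 89.7, 7.5]
contact_force: [0.1, 0.2, -2.5]
gripper_width: 0.0095
```

```bash
python3 -m jog '{"fingers":[0,0,0,0,0],"dp":[[0,0,0.5],[0,0,1],[0,0,1.5],[0,0,2],[0,0,2]],"twist":[0,0,0,0,0]}'
```

```text
time_s: 16.45
tcp_pos: [0.6039, -0.0079, 0.246]
eef_rot: [6.2, 89.8, 8.1]
contact_force: [-2.3, -0.2, -1.1]
gripper_width: 0.0096
```

```bash
python3 -m jog '{"fingers":[0,0,0,0,0],"dp":[[0,0,0.5],[0,0,1],[0,0,1.5],[0,0,1.5],[0,0,1.5]],"twist":[0,0,0,0,0]}'; python3 -c "
from plant import r
print(r.get_state()['contact_force'])"
```

```text
time_s: 16.95
tcp_pos: [0.6048, -0.008, 0.2459]
eef_rot: [4.8, 89.9, 6.7]
contact_force: [-6.6, -0.1, -0.3]
gripper_width: 0.0093
[-6.61718442 -0.11128863 -0.33896295]
```

```bash
python3 -m jog '{"fingers":[0,0,0,0,0],"dp":[[0,0,-2],[0,0,-4],[4,0,-4],[8,0,-4],[12,0,-4]],"twist":[0,0,0,0,0]}';python3 -m jog '{"fingers":[0,0,0,0,0],"dp":[[2,0,0],[4,0,0],[6,0,0],[8,0,0],[8,0,0]],"twist":[0,0,0,0,0]}'
```

```text
time_s: 17.45
tcp_pos: [0.6011, -0.0081, 0.2334]
eef_rot: [5.9, 89.9, 7.7]
contact_force: [0.3, 0.2, -3.2]
gripper_width: 0.0093
time_s: 17.95
tcp_pos: [0.6009, -0.0081, 0.2251]
eef_rot: [6.2, 89.9, 8.1]
contact_force: [0.1, 0.4, -3.1]
gripper_width: 0.0098
```

```bash
python3 -m jog '{"fingers":[0,0,0,0,0],"dp":[[1,0,0],[2,0,0],[3,0,0],[4,0,0],[5,0,0]],"twist":[0,0,0,0,0]}'
```

```text
time_s: 18.45
tcp_pos: [0.601, -0.0081, 0.2201]
eef_rot: [7.0, 89.9, 8.9]
contact_force: [0.4, -0.8, -3.2]
gripper_width: 0.0095
```

```bash
python3 -m jog '{"fingers":[0,0,0,0,0],"dp":[[1,0,0],[2,0,0],[3,0,0],[4,0,0],[4,0,0]],"twist":[0,0,0,0,0]}'
```

```text
time_s: 18.95
tcp_pos: [0.6009, -0.0081, 0.2159]
eef_rot: [6.1, 89.9, 8.0]
contact_force: [-0.6, 0.8, -3.1]
gripper_width: 0.0099
```

```bash
python3 -m jog '{"fingers":[0,0,0,0,0],"dp":[[1,0,0],[2,0,0],[3,0,0],[4,0,0],[4,0,0]],"twist":[0,0,0,0,0]}'
```

```text
time_s: 19.45
tcp_pos: [0.6008, -0.0081, 0.2117]
eef_rot: [6.2, 89.9, 8.1]
contact_force: [-0.4, -0.1, -2.5]
gripper_width: 0.0093
```

```bash
python3 -m jog '{"fingers":[0,0,0,0,0],"dp":[[0.8,0,0],[1.6,0,0],[2.4,0,0],[3,0,0],[3,0,0]],"twist":[0,0,0,0,0]}'
```

```text
time_s: 19.95
tcp_pos: [0.6007, -0.0081, 0.2085]
eef_rot: [7.2, 89.9, 9.1]
contact_force: [1.0, 0.8, -3.0]
gripper_width: 0.0096
```

```bash
python3 -m jog '{"fingers":[0,0,0,0,0],"dp":[[0.8,0,0],[1.6,0,0],[2.4,0,0],[3,0,0],[3,0,0]],"twist":[0,0,0,0,0]}'
```

```text
time_s: 20.45
tcp_pos: [0.6011, -0.008, 0.2057]
eef_rot: [6.3, 89.9, 8.2]
contact_force: [0.7, 0.8, -1.2]
gripper_width: 0.0096
```

```bash
python3 -m jog '{"fingers":[0,0,0,0,0],"dp":[[0.6,0,0],[1.2,0,0],[1.8,0,0],[2.2,0,0],[2.2,0,0]],"twist":[0,0,0,0,0]}'
```

```text
time_s: 20.95
tcp_pos: [0.6015, -0.008, 0.2037]
eef_rot: [5.0, 89.8, 6.8]
contact_force: [1.3, -0.8, -0.6]
gripper_width: 0.0094
```

```bash
python3 -m jog '{"fingers":[0,0,0,0,0],"dp":[[0,0,0],[0.5,0,0],[0.5,0,0],[1,0,-1],[2,0,-2]],"twist":[0,0,0,0,0]}' 9; python3 -m jog '{"fingers":[0,0,0,0,0],"dp":[[0.8,0,-1.2],[1.6,0,-2.4],[2.4,0,-3.4],[3.2,0,-4.5],[3.2,0,-4.5]],"twist":[0,0,0,0,0]}'
```

```text
time_s: 21.45
tcp_pos: [0.5993, -0.0081, 0.2016]
eef_rot: [5.5, 89.8, 7.4]
contact_force: [-0.2, -0.8, -1.3]
gripper_width: 0.0099
time_s: 21.95
tcp_pos: [0.5946, -0.0082, 0.1983]
eef_rot: [5.1, 89.8, 6.9]
contact_force: [0.6, -0.6, -2.1]
gripper_width: 0.0099
```

```bash
python3 -m jog '{"fingers":[0,0,0,0,0],"dp":[[0.9,0,-1],[1.8,0,-2],[2.8,0,-3],[3.8,0,-4],[4.3,0,-4.5]],"twist":[0,0,0,0,0]}'
```

```text
time_s: 22.45
tcp_pos: [0.5897, -0.0084, 0.1941]
eef_rot: [5.1, 89.9, 7.0]
contact_force: [-1.9, 0.1, 3.4]
gripper_width: 0.0097
```

```bash
python3 -m jog '{"fingers":[0,0,0,0,0],"dp":[[0.8,0,-1],[1.8,0,-2],[2.6,0,-3],[3.6,0,-4],[4,0,-4.5]],"twist":[0,0,0,0,0]}'
```

```text
time_s: 22.95
tcp_pos: [0.5851, -0.0086, 0.1899]
eef_rot: [5.2, 89.9, 7.0]
contact_force: [-0.8, 0.6, 2.2]
gripper_width: 0.0098
```

```bash
python3 - <<'E'
from h import *
from plant import r
s,R=tool(); g=s["tcp_pos"]+[0,0,.002]
c=r.capture("scene");np.savez("pics/scene6.npz",**c)
print(g,tilt(c,g,BRD[2],(-9,0,106)))
cv2.imwrite('pics/s6c.png',cv2.resize(c['frame'][100:240,195:345,::-1],None,fx=4,fy=4,interpolation=cv2.INTER_CUBIC))
E
```

```text
[ 0.58506285 -0.00861869  0.19194582] (array([ 0.033,  0.521, -3.972, -1.556]), 0.8910259912591371, (array([238.5 , 162.25], dtype=float32), array([286.5 , 216.25], dtype=float32)))
```

View pics/s6c.png

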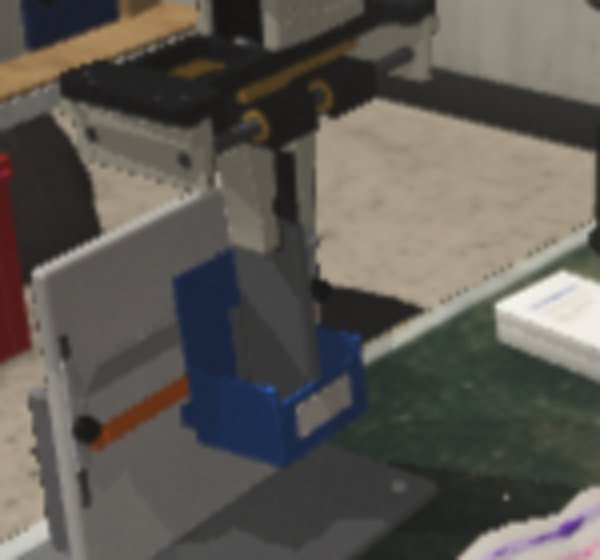

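The caddy is nearly upright, strip behind the cleat, foot (188,415) just below the orange keeper (185,390). I'll fit the tilt that remains.

```bash
cat > fit.py <<'E'
from h import *
def fit(s,L,g0):
  uv=np.array([l[1] for l in L]);P=[l[0] for l in L]
  f=lambda v:np.r_[(proj(s,Wt([*(g0+v[1:4]),BRD[2]+v[4],v[0]],P,(-9,0,106)))-uv).ravel(),v[1:4]*200,v[4]*20]
  q=least_squares(f,[.1,0,0,0,0]);print(q.x.round(4),f(q.x).round(1))
  p=[*(g0+q.x[1:4]),BRD[2]+q.x[4],q.x[0]]
  iB=lambda X:((X-[BRD[0],BRD[1],0])@Ro.from_euler('z',BRD[2]).as_matrix()*1e3).round(1)
  for nm,pt in (("tip",(50.7,0,58)),("foot",(50.7,0,6)),("org",(0,0,0))): print(nm,"board",iB(Wt(p,pt,(-9,0,106))[0]))
E
python3 - <<'E'
from fit import *
S=lambda u,v:(195+u/4-.375,100+v/4-.375)
L=[((-30,36,0),S(282,465)),((30,36,0),S(200,440)),((-30,-36,0),S(360,410)),((30,36,95),S(175,278)),((-30,36,45),S(276,392)),((30,36,45),S(194,375)),((-30,-36,45),S(361,340))]
fit(np.load("pics/scene6.npz"),L,np.array([.5851,-.0086,.1919]))
E
```

```text
[ 0.0349  0.0002 -0.0042 -0.0022  0.0134] [ 0.7  1.3 -1.   0.5  1.8  0.1 -0.1  0.4  0.2  0.4 -1.9 -2.   0.1 -0.8
  0.  -0.8 -0.4  0.3]
tip board [  1.6  -4.4 139.6]
foot board [-0.2 -4.4 87.7]
org board [-51.1  -5.1  83.4]
```

```bash
python3 -m jog '{"fingers":[0,0,0,0,0],"dp":[[0.3,0,-0.5],[0.6,0,-1],[0.9,0,-1.5],[1.2,0,-2],[1.2,0,-2]],"twist":[0,0,0,0,0]}' 6
```

```text
time_s: 23.5
tcp_pos: [0.5833, -0.0086, 0.1885]
eef_rot: [6.3, 89.9, 8.1]
contact_force: [1.8, 1.0, -2.9]
gripper_width: 0.01
```

```bash
python3 -m jog '{"fingers":[0,0,0,0,0],"dp":[[0,0,-0.5],[0,0,-1],[0,0,-1.5],[0,0,-1.5],[0,0,-1.5]],"twist":[0,0,0,0,0]}'; python3 -c "
from plant import r
s=r.get_state();print(s['contact_force'],s['moment'])"
```

```text
time_s: 24.0
tcp_pos: [0.5818, -0.0086, 0.1886]
eef_rot: [7.8, 89.9, 9.7]
contact_force: [1.5, 0.4, -2.6]
gripper_width: 0.0099
[ 1.52138824  0.38286889 -2.64721401] [ 0.03350391 -0.51446791 -0.00167584]
```

```bash
python3 -m jog '{"fingers":[0,0,0,0,0],"dp":[[0.5,0,0],[1,0,0],[1.5,0,0],[2,0,0],[2,0,0]],"twist":[0,0,0,0,0]}'; python3 - <<'E'
from h import *
from plant import r
s,R=tool(); g=s["tcp_pos"]+[0,0,.002]; print(s["contact_force"],s["moment"])
c=r.capture("scene");np.savez("pics/scene7.npz",**c)
print(g,tilt(c,g,BRD[2],(-9,0,106)))
d=np.load("pics/scene6.npz"); print(tilt(d,[.5851,-.0086,.1919],BRD[2],(-9,0,106))[0])
E
```

```text
time_s: 24.5
tcp_pos: [0.5814, -0.0087, 0.1865]
eef_rot: [7.2, 89.9, 9.1]
contact_force: [-1.9, 0.8, 0.7]
gripper_width: 0.0098
[-1.89129116  0.8355534   0.69575718] [ 0.14147992  0.64204206 -0.01547442]
[ 0.58137237 -0.00871594  0.1885457 ] (array([-0.04 ,  0.276, -3.775, -1.858]), 0.8797225193887257, (array([239.5, 163.5], dtype=float32), array([285.25, 218.  ], dtype=float32)))
[ 0.033  0.501 -4.004 -1.547]
```

```bash
python3 -m jog '{"fingers":[0,0,0,0,0],"dp":[[0,0,0.5],[0.5,0,0.5],[1,0,1],[1,0,1],[1,0,1]],"twist":[0,0,0,0,0]}' 4; python3 - <<'E'
from h import *
from plant import r
s,R=tool(); g=s["tcp_pos"]+[0,0,.002]; print(s["contact_force"],s["moment"])
c=r.capture("scene");np.savez("pics/scene8.npz",**c)
print(g,tilt(c,g,BRD[2],(-9,0,106)))
E
```

```text
time_s: 25.05
tcp_pos: [0.5823, -0.0087, 0.1857]
eef_rot: [4.4, 89.9, 6.2]
contact_force: [-4.5, -0.2, 3.5]
gripper_width: 0.0102
[-4.51845322 -0.22151348  3.4532603 ] [0.18144378 1.71949785 0.02043517]
[ 0.58228185 -0.00872704  0.18768028] (array([-0.039,  0.017, -4.24 , -1.636]), 0.8813143906405965, (array([239.5, 163.5], dtype=float32), array([285.25, 218.25], dtype=float32)))
```

```bash
python3 -m jog '{"fingers":[0,0,0,0,0],"dp":[[-0.2,0,-0.3],[-0.4,0,-0.6],[-0.5,0,-0.8],[-0.5,0,-0.8],[-0.5,0,-0.8]],"twist":[0,0,0,0,0]}' 3;  python3 -m jog '{"fingers":[0.2,0.25,0.3,0.35,0.4],"dp":[[0,0,0],[0,0,0],[0,0,0],[0,0,0],[0,0,0]],"twist":[0,0,0,0,0]}'; python3 - <<'E'
from h import *
from plant import r
s,R=tool(); g=s["tcp_pos"]+[0,0,.002]; print(s["contact_force"])
c=r.capture("scene");np.savez("pics/scene9.npz",**c)
print(g,tilt(c,g,BRD[2],(-9,0,106)))
E
```

```text
time_s: 25.6
tcp_pos: [0.5818, -0.0087, 0.1861]
eef_rot: [4.0, 89.9, 5.9]
contact_force: [1.0, 0.4, -1.6]
gripper_width: 0.0102
time_s: 26.1
tcp_pos: [0.5818, -0.0087, 0.1862]
eef_rot: [5.5, 89.9, 7.3]
contact_force: [-0.3, -0.8, -0.2]
gripper_width: 0.0332
[-0.25169765 -0.82862022 -0.19846117]
[ 0.58178582 -0.0087079   0.18818437] (array([-0.041,  0.043, -3.876, -1.827]), 0.8479031478181908, (array([239.5, 165.5], dtype=float32), array([285.25, 218.5 ], dtype=float32)))
```

```bash
python3 -m jog '{"fingers":[0.45,0.45,0.45,0.45,0.45],"dp":[[-5,0,0],[-15,0,0],[-35,0,0],[-60,0,0],[-85,0,0]],"twist":[0,0,0,0,0]}'; python3 -m jog '{"fingers":[0.45,0.45,0.45,0.45,0.45],"dp":[[-5,0,-15],[-10,0,-40],[-15,0,-65],[-15,0,-90],[-15,0,-90]],"twist":[0,0,0,0,0]}'; python3 - <<'E'
from h import *
from plant import r
c=r.capture("scene");np.savez("pics/scene10.npz",**c)
t=r.capture("top")
a=cv2.resize(c['frame'][120:240,195:345,::-1],None,fx=4,fy=4,interpolation=cv2.INTER_CUBIC)
cv2.imwrite('pics/s10c.png',a)
np.savez("pics/top10.npz",**t)
d=np.load("pics/top0.npz")["frame"].astype(int)
for nm,(u,v) in dict(petri=(296,214),vial=(256,215),dropper=(236,240),box=(409,160)).items():
    print(nm,abs(t["frame"][v-12:v+12,u-12:u+12].astype(int)-d[v-12:v+12,u-12:u+12]).mean().round(1))
E
```

```text
time_s: 26.65
tcp_pos: [0.5816, -0.0088, 0.2729]
eef_rot: [1.4, 89.9, 3.3]
contact_force: [-0.2, -0.3, 0.4]
gripper_width: 0.0393
time_s: 27.15
tcp_pos: [0.4889, -0.0121, 0.2889]
eef_rot: [16.3, 89.7, 18.2]
contact_force: [0.3, -0.3, -0.4]
gripper_width: 0.0393
petri 27.0
vial 13.2
dropper 4.7
box 6.9
```

View pics/s10c.png

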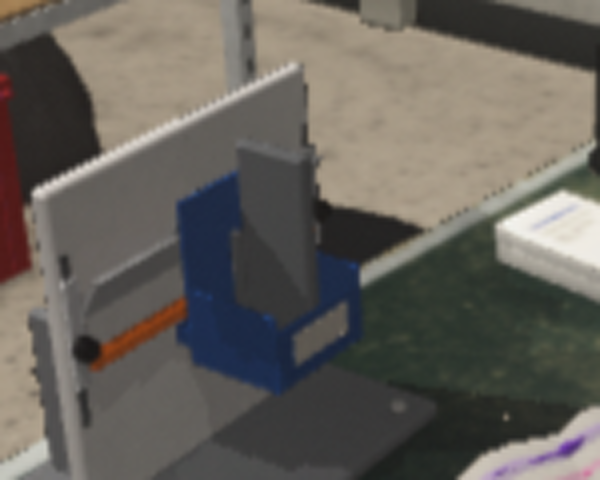

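The caddy hangs free and looks upright and square, its foot nub at (182,330) below the keeper end at (185,310). One last numeric fit.

```bash
python3 - <<'E'
from fit import *
S=lambda u,v:(195+u/4-.375,120+v/4-.375)
L=[((-30,36,0),S(278,392)),((30,36,0),S(192,362)),((-30,-36,0),S(360,335)),((30,36,95),S(178,203)),((-30,36,45),S(277,317)),((30,36,45),S(188,290)),((-30,-36,45),S(361,265)),((-28,5,120),S(308,158)),((-28,5,45),S(303,312))][:8]
fit(np.load("pics/scene10.npz"),L,np.array([.5818,-.0087,.1882]))
E
```

```text
[-0.0223 -0.001  -0.0025  0.0004  0.0204] [ 0.8  0.7 -0.1 -0.2  0.7 -0.1 -0.  -0.5  0.   0.7 -0.7 -0.7 -0.1 -0.7
 -0.7  0.9 -0.2 -0.5  0.1  0.4]
tip board [-1.00e-01 -2.20e+00  1.42e+02]
foot board [ 1.1 -2.2 90. ]
org board [-49.5  -3.2  82.8]
```

```bash
python3 -c "
from plant import r
print(r.get_state()['time_s'],r.close_job())"
```

```text
the job is handed in; nothing more can be done
27.25 None
```

The blue caddy is hanging on the cleat, released, with the arm clear of it. I handed the job in at 27.25 s; no verdict is reported.

**What I did:**
- I gripped the handle fin and lifted the caddy. It hung at only about 0.15–0.2 rad, and pivoting it on the table did not add enough tilt.
- I tilted it to about 0.33 rad by nudging its foot gently against the front edge of the stand's base plate (about 1.5 N read).
- I touched the panel lightly to find it, lowered the strip behind the cleat, and swung the foot in under the keeper with a light grip.
- With the caddy still held, I seated it with a gentle press, then opened the fingers and backed off. The highest force I read against the stand was about 7 N, sampled at the end of each move.

**Last checks, from a corner fit on the scene picture:**

| Check | Reading | Limit |
|---|---|---|
| Tilt | -0.02 rad | 0.06 rad |
| Out of square | 0.02 rad | 0.06 rad |
| Foot to panel face | about 0 mm (fit says +1 mm, within its error) | 4 mm |
| Off the middle | 2 mm | 50 mm |
| Underside height | 83 mm | 50–97 mm |

**Checks that disagreed or were inconclusive:**
- A rougher silhouette fit gave -0.04 rad of tilt, still inside the limit. It matched the image less well.
- The before-and-after top picture differed most at the petri dish and a little at the vial. I put this down to the arm and its shadow but did not confirm it. The planned path kept the caddy clear of the dish, by about 12 mm at the closest.
- Three more pictures were viewed than the budget allowed: 13 instead of 10, past the one or two extra.

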